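# Clear the analyser's catch tray into the tote the run marker calls for

## Robot

A 7-joint arm with a two-finger parallel gripper is mounted at the origin on the work surface. World frame = base frame: x ahead of the robot, y to its left, z up, the work surface at z = 0. Lengths are in m, angles in rad, forces in N, time in s.
With the tool pointing down it reaches from about 0.4 to 0.85 m from the base axis. Payload 10.4 kg.
Tool frame: the origin (TCP) lies between the finger pads; the fingertips stand 17 mm ahead of it and the grasp point (between the pads) lies 2 mm behind it (manip.nose_length is the distance from the TCP to the fingertips, in m); z points along the fingers, y is the line along which they close (so a half turn about z gives the same grasp; the last joint's range is limited). The gripper opens to 87 mm and grips with 3 to 60 N. Pads are 19 mm wide; open, the fingers measure 117 mm over their backs; the gripper's body (75 mm by 190 mm) begins 51 mm behind the grasp point.
Start: joints at [-0.023, 0.332, -0.065, 1.46, 0.022, 1.35, -0.088], TCP at [0.625, 0, 0.24] pointing down, gripper open.
Joint ranges: [-2.6, 2.6], [-0.5, 2.12], [-1.47, 1.34], [0.16, 2.42], [-1.27, 4.41], [0.06, 2.06], [-2.6, 2.6]. Speed limits (rad/s): [2.22, 2.22, 2.79, 2.79, 3.14, 3.14, 3.14].

## Interface

Orientations are given as a unit quaternion [w, x, y, z].
In Python, from workcell import manip, vision gives the robot as it stands. The module is installed in compiled form; this text tells all that it offers.
- The arm moves only by the tool send_rows, never from a script. Its argument "increments" is a list of rows, each a list of 7 numbers: the turn, a rotation vector about the world's x, y, z in rad, then the shift along the world's x, y, z in m, then the finger opening in m, from 0 to 0.087. In form: [[rx, ry, rz, x, y, z, claw], ...]. A call has exactly 10 rows; each row shifts and turns the commanded pose from where the row before left it; what a row does not reach is not made up. A row lasts 1/8 s, in which the tool goes at most 62.5 mm and 10.7 degrees, less where a joint would pass 70% of its speed; a pose out of reach is approached as far as the arm can. A call with a gripper value outside its range is refused whole. The fingers move at their own pace and stop on an object; "grip_force" is the grip in N (left out, the last holds). Time passes only in rows, so rows that do not move let the fingers close, or fill a call up. It gives the time, the measured TCP pose, the force, the opening and the grip force at its end, in the units of the state.
- manip.state(): the state, without advancing time (a new reading comes with each control period).
- vision.camera(name): name is "scene" or "side" or "wrist"; returns (picture, depth): 420x560x3 uint8, red, green, blue; 420x560 float32, m along the optical axis (not along the pixel's ray), 0 where there is no reading.
- vision.camera_info(name): a dict with "fx", "fy", "cx", "cy" (pixels), "position" and "attitude" of the camera in the world; the wrist camera has in their place "mount" (4x4, takes a point from camera to tool coordinates, whose origin is the TCP and whose axes are the flange's). Camera axes: x right, y down, z forward; pixel columns grow to the right and rows downward; lengths in m; the calibration is good to about 2 mm. A picture is of the moment at which its call begins: read the wrist's pose just before it. camera_info takes no time and is no camera call.
- manip.close_job(): hands the job in; it is judged then, once.
The state is a dict: "t": time; "joint_pos": joint angles; "joint_vel": joint speeds; "effort": joint torques, N m; "tcp_pos": TCP position; "eef_rot": TCP orientation; "wrist_force": force on the tool from outside, world axes, zero at the start; "moment": the same for the moment, N m; "opening": finger opening in m; "gripper_force": force on a finger pad.
Only numpy, scipy, OpenCV 4.12 (cv2) and the standard library are available. Lean on these libraries where they do the work, as an engineer would, in place of code of your own. Each camera call takes 0.05 s, during which the arm holds its last target. There are 200 camera calls.

## Task

The analyser has finished a run: pull its catch tray all the way out, move every cassette in it to the tote of the same colour as the marker cone standing on the run spot (the white plate with a green square beside the analyser), laying each one flat and right way up on the tote's floor, none on top of another. Then push the empty tray fully home and press the green button on the analyser to tell it the tray is cleared. Leave both cones and the jars, bottle and dishes where they stand.

Things in the scene. Friction and masses are not known exactly. Their poses are not given: they have to be found in the camera images.
- analyser: White bench analyser, fixed; origin on the bench under the middle of its front face. Its front looks to its own -y. 352 mm wide (x), 310 mm deep (0 to +y). Its front deck, 105 mm high and 140 mm deep, roofs over the catch tray; behind it, it is 185 mm high with a sloping screen. With the tray shut the cassettes are under the deck, out of reach.
- catch_tray (a joint): Catch tray of the analyser, a drawer sliding straight out along the analyser's -y: 0 = fully home, 0.125 m = fully out (end stop). May start up to 10 mm ajar. About 2 N of friction, no spring.
- tray_floor (a point): Centre of the tray's inner floor, 12 mm above the bench; moves with the tray, axes as the analyser's. Tray: grey, 304 (x) x 122 mm (y) outside, walls 7 mm thick, up to 32 mm (front 36 mm) above the bench. The cassettes lie side by side on the floor, some 48 mm apart in x or more, their long (y) sides along the slide direction.
- tray_grip (a point): Top centre of the tray's upright green grip fin, 68 mm above the bench; the fin is 12 mm thick (analyser x), 34 mm long (analyser y) and 50 mm high, and stands 60 mm in front of the tray's front, which is flush with the machine's face when shut. Axes as the analyser's. Moves with the tray.
- ack_button (a joint): Green spring push button on the analyser's front deck: 0 = up, 0.006 m = fully down; takes 5 N, springs back.
- ack_button_top (a point): Centre of the button's top (32 mm across), which is pressed straight down.
- run_spot (a point): Centre of the run spot, a green square on a white 90 mm foot plate at the analyser's +x end (the right-hand end for someone facing its front), 8 mm above the bench. The cone standing here shows which tote this run's cassettes go to.
- spare_pad: Black pad 90 x 90 x 8 mm, fixed, where the cone that is not in use is kept. Origin: centre of its underside.
- cone_blue: Blue marker cone, 64 mm wide at the foot, 68 mm tall, loose. Origin: centre of its underside. One cone stands on the run spot, the other on the black spare pad.
- cone_yellow: Yellow marker cone, 64 mm wide at the foot, 68 mm tall, loose. Origin: centre of its underside. One cone stands on the run spot, the other on the black spare pad.
- tote_blue: Blue open-topped tote, 250 (x) x 200 (y) x 45 mm high, walls and floor 5 mm thick, fixed to the bench. Origin: centre of its underside.
- tote_yellow: Yellow open-topped tote, 250 (x) x 200 (y) x 45 mm high, walls and floor 5 mm thick, fixed to the bench. Origin: centre of its underside.
- cassette1: Test cassette (up to six alike; an absent one reads None): white flat body 44 (x) x 80 (y) x 18 mm high with an upright red grip fin on its middle, 12 (x) x 34 (y) mm, from 18 to 48 mm above the underside; amber round window at the +y end. Origin: centre of the underside, z up. 50 to 100 g, loose. Pinch the fin across its 12 mm (cassette x) from above.
- cassette2: Test cassette (up to six alike; an absent one reads None): white flat body 44 (x) x 80 (y) x 18 mm high with an upright red grip fin on its middle, 12 (x) x 34 (y) mm, from 18 to 48 mm above the underside; amber round window at the +y end. Origin: centre of the underside, z up. 50 to 100 g, loose. Pinch the fin across its 12 mm (cassette x) from above.
- cassette3: Test cassette (up to six alike; an absent one reads None): white flat body 44 (x) x 80 (y) x 18 mm high with an upright red grip fin on its middle, 12 (x) x 34 (y) mm, from 18 to 48 mm above the underside; amber round window at the +y end. Origin: centre of the underside, z up. 50 to 100 g, loose. Pinch the fin across its 12 mm (cassette x) from above.
- cassette4: Test cassette (up to six alike; an absent one reads None): white flat body 44 (x) x 80 (y) x 18 mm high with an upright red grip fin on its middle, 12 (x) x 34 (y) mm, from 18 to 48 mm above the underside; amber round window at the +y end. Origin: centre of the underside, z up. 50 to 100 g, loose. Pinch the fin across its 12 mm (cassette x) from above.
- cassette5: Test cassette (up to six alike; an absent one reads None): white flat body 44 (x) x 80 (y) x 18 mm high with an upright red grip fin on its middle, 12 (x) x 34 (y) mm, from 18 to 48 mm above the underside; amber round window at the +y end. Origin: centre of the underside, z up. 50 to 100 g, loose. Pinch the fin across its 12 mm (cassette x) from above.
- cassette6: Test cassette (up to six alike; an absent one reads None): white flat body 44 (x) x 80 (y) x 18 mm high with an upright red grip fin on its middle, 12 (x) x 34 (y) mm, from 18 to 48 mm above the underside; amber round window at the +y end. Origin: centre of the underside, z up. 50 to 100 g, loose. Pinch the fin across its 12 mm (cassette x) from above.
- jar1: Amber specimen jar with red cap, 42 mm across, 75 mm tall, standing; origin under its centre. Bystander.
- jar2: Another such jar. Bystander.
- wash_bottle: White bottle with green cap, 54 mm across, 150 mm tall, standing; origin under its centre. Bystander.
- dishes: Stack of clear culture dishes, 90 mm across, 62 mm high; origin under its centre. Bystander.
There are look-alikes about, which are no part of the job. Of the things like the cone_blue, leave any that is turquoise; of the rest the smaller one is meant. Of the things that look like the cone_yellow, the largest one is meant.

How it is judged:
By the outcome, as a careful person would: the job done as asked, in the order asked, and still so for the second after the job is handed in, with the robot touching nothing.
Of cassette1, cassette2, cassette3, cassette4, cassette5, cassette6 only 4 to 6 are there at a start; the rules pass over those that are not, and their reading is None.
At some moment in a run one of cassette1, cassette2, cassette3, cassette4, cassette5, cassette6 may be knocked a few centimetres aside while the robot is not near it.
It also fails if it takes over 210 s, if anything falls off the work surface, if the arm or the gripper's body presses on something with over 40 N, if the wrist force passes 120 N, or if a joint passes its speed limit or range.

## Working session

There is one attempt and no reset: what is moved stays moved. The work goes in short steps, Python scripts to look and compute and a tool call to move; the robot and the scene stay as the last step left them, time stands still between calls to the robot, and variables do not carry over. Pictures are saved under pics/ and viewed, at most 14 in all, crops included, and the job is handed in when it is done.

Besides the shell and the picture viewer there is one more tool, called after "Request:" as name([rows], argument=value, ...), one row to a line, values as JSON. send_rows: Moves the arm, as the interface text tells. Its arguments: {"type":"object","properties":{"increments":{"type":"array"},"grip_force":{"type":"number"}},"required":["increments"]}

```bash
mkdir -p pics
cat > h.py <<'E'
import numpy as np, cv2
from scipy.spatial.transform import Rotation as R
from workcell import manip, vision
def q2R(q): return R.from_quat([q[1],q[2],q[3],q[0]]).as_matrix()
def grab(name):
    s=manip.state(); i=vision.camera_info(name); im,d=vision.camera(name)
    if name=="wrist":
        T=np.eye(4);T[:3,:3]=q2R(s["eef_rot"]);T[:3,3]=s["tcp_pos"];M=T@np.array(i["mount"])
    else:
        a=np.array(i["attitude"]);M=np.eye(4);M[:3,:3]=a if a.shape==(3,3) else q2R(a);M[:3,3]=i["position"]
    return im,d,i,M
def cloud(d,i,M):
    v,u=np.mgrid[:d.shape[0],:d.shape[1]]
    P=np.stack([(u-i["cx"])/i["fx"]*d,(v-i["cy"])/i["fy"]*d,d],-1)
    W=P@M[:3,:3].T+M[:3,3];W[d<=0]=np.nan
    return W
def save(n,im): cv2.imwrite("pics/"+n,cv2.cvtColor(im,cv2.COLOR_RGB2BGR))
E
python3 - <<'E'
from h import *
for n in("scene","side","wrist"):
    im,d,i,M=grab(n);save(n+"0.png",im);np.savez(n+"0.npz",im=im,d=d,M=M,W=cloud(d,i,M));print(n,i,(d>0).mean())
s=manip.state();print(s["t"],s["tcp_pos"],s["eef_rot"])
E
```

```text
scene {'fx': 516.3831779192232, 'fy': 516.3831779192232, 'cx': 280.83760737158934, 'cy': 210.88468959998792, 'position': array([ 1.31052803, -0.73801628,  0.88264395]), 'attitude': array([-0.42077461,  0.82889788,  0.33366866, -0.15665967])} 0.995187074829932
side {'fx': 519.6648672857717, 'fy': 519.6648672857717, 'cx': 281.08216393360465, 'cy': 215.87543256664418, 'position': array([ 0.27486018, -0.78992048,  0.92806859]), 'attitude': array([-0.3898756 ,  0.90509576, -0.15345411,  0.07246052])} 0.9961011904761905
wrist {'fx': 295.6535507047162, 'fy': 295.6535507047162, 'cx': 282.53431949906883, 'cy': 213.28990138439207, 'mount': array([[-1.23207736e-03, -9.51970925e-01, -3.06185955e-01,
         8.48028668e-02],
       [ 9.99999240e-01, -1.15706142e-03, -4.26497675e-04,
         3.40446457e-04],
       [ 5.17374314e-05, -3.06186248e-01,  9.51971627e-01,
        -1.45612061e-01],
       [ 0.00000000e+00,  0.00000000e+00,  0.00000000e+00,
         1.00000000e+00]])} 0.9960671768707483
0.15 [6.24735568e-01 1.49396403e-05 2.38959336e-01] [-3.67739844e-04  7.07093118e-01  7.07120252e-01 -3.70957026e-04]
```

View pics/scene0.png

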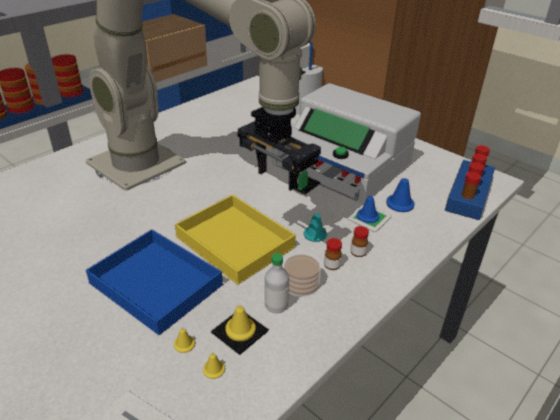

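View pics/side0.png

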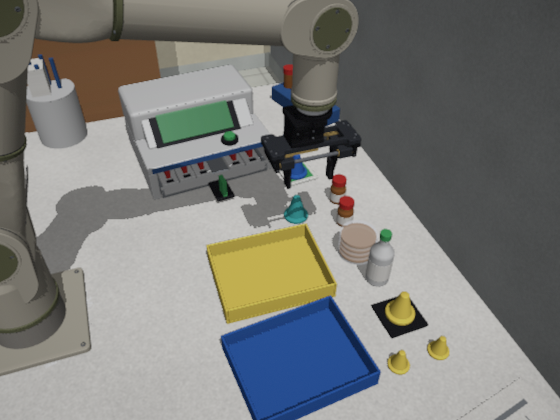

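Scene view: blue cone on the white/green plate at (370,208), another, larger-looking blue cone at (400,193), turquoise at (315,228), yellow cones at (240,320) on the black pad and (184,338), (213,362) small. Button (341,152), fin (303,180), blue tote (155,278). I'll check the blue cone sizes and measure.

Run:
```python
from h import *
np.set_printoptions(precision=4,suppress=True)
for n in("scene","side"):
    z=np.load(n+"0.npz");W=z["W"];hsv=cv2.cvtColor(z["im"],cv2.COLOR_RGB2HSV);H,S,V=[hsv[...,k].astype(int) for k in range(3)]
    ok=np.isfinite(W[...,2])&(np.abs(W[...,1])<0.9)&(W[...,0]>.25)&(W[...,0]<1.3)
    def blobs(name,m,minA=15):
        k,l,st,c=cv2.connectedComponentsWithStats((m&ok).astype(np.uint8),connectivity=8)
        for j in range(1,k):
            if st[j,4]<minA: continue
            p=W[l==j];t=np.percentile(p[:,2],97);q=p[p[:,2]>t-.006]
            print(n,name,"px",c[j].round(),"A",st[j,4],"ztop %.3f"%t,"topmean",q.mean(0),"span",np.percentile(p,98,0)-np.percentile(p,2,0))
    blobs("green",(H>45)&(H<80)&(S>110)&(W[...,2]<.2)&(W[...,2]>.005))
    blobs("blue",(H>100)&(H<125)&(S>140)&(V>40)&(W[...,2]>-.01)&(W[...,2]<.2),60)
    blobs("yellow",(H>18)&(H<32)&(S>130)&(W[...,2]>-.01)&(W[...,2]<.2),40)
    blobs("red",((H<6)|(H>174))&(S>140)&(W[...,2]>-.01)&(W[...,2]<.2),8)
    # tote
    m=(H>100)&(H<125)&(S>140)&ok
    p=W[m&(W[...,2]>.038)&(W[...,2]<.05)];p=p[(p[:,1]<.1)&(p[:,0]<.9)]
    if n=="scene" or 1:
        np.save(n+"_rim.npy",p)
        for zz in (0.0,):
            pass
    # deck plane points
    d=W[ok&(abs(W[...,2]-.105)<.004)&(S<60)&(V>90)]
    print("deck",len(d),np.percentile(d,[2,50,98],0))
    np.save(n+"_deck.npy",d)
z=np.load("scene0.npz")["im"];a=cv2.resize(z[130:260,290:430],None,fx=4,fy=4,interpolation=2)
save("crop1.png",a)
```

```text
scene green px [336. 129.] A 1361 ztop 0.164 topmean [0.4681 0.449  0.1617] span [0.191  0.0594 0.05  ]
scene green px [341. 151.] A 80 ztop 0.131 topmean [0.5456 0.3561 0.1288] span [0.0336 0.0431 0.0175]
scene green px [303. 181.] A 155 ztop 0.070 topmean [0.493  0.2461 0.0681] span [0.0239 0.0597 0.0534]
scene green px [378. 220.] A 49 ztop 0.014 topmean [0.7411 0.2887 0.0108] span [0.02   0.061  0.0079]
scene green px [277. 259.] A 108 ztop 0.153 topmean [ 0.7534 -0.1364  0.151 ] span [0.0208 0.022  0.0162]
scene blue px [340. 166.] A 122 ztop 0.101 topmean [0.5725 0.3228 0.0983] span [0.1482 0.0194 0.0121]
scene blue px [469. 194.] A 1206 ztop 0.055 topmean [0.8691 0.5744 0.0519] span [0.1352 0.2271 0.046 ]
scene blue px [401. 198.] A 530 ztop 0.087 topmean [0.7396 0.4006 0.0862] span [0.0623 0.0494 0.0806]
scene blue px [368. 212.] A 343 ztop 0.075 topmean [0.7114 0.2772 0.0739] span [0.0466 0.0414 0.0632]
scene blue px [155. 280.] A 7781 ztop 0.046 topmean [ 0.5271 -0.3007  0.0441] span [0.2559 0.2061 0.0433]
scene yellow px [235. 237.] A 5914 ztop 0.046 topmean [ 0.5407 -0.06
[... 2585 characters left out ...]
0211 0.0214]
side red px [233. 157.] A 20 ztop 0.051 topmean [0.552  0.3662 0.0475] span [0.0087 0.0202 0.0181]
side red px [201. 165.] A 23 ztop 0.053 topmean [0.4567 0.3557 0.0514] span [0.0079 0.0208 0.0224]
side red px [184. 169.] A 22 ztop 0.050 topmean [0.4102 0.3547 0.0481] span [0.0089 0.0171 0.0194]
side red px [167. 174.] A 24 ztop 0.053 topmean [0.3626 0.3469 0.0511] span [0.0095 0.0131 0.0194]
side red px [339. 181.] A 137 ztop 0.078 topmean [0.7758 0.1434 0.0749] span [0.0308 0.033  0.0193]
side red px [346. 203.] A 161 ztop 0.078 topmean [0.7584 0.0589 0.0749] span [0.0316 0.0334 0.0205]
deck 2434 [[ 0.3092 -0.1453  0.1015]
 [ 0.4563  0.3583  0.1047]
 [ 0.7445  0.4472  0.1082]]
```

View pics/crop1.png

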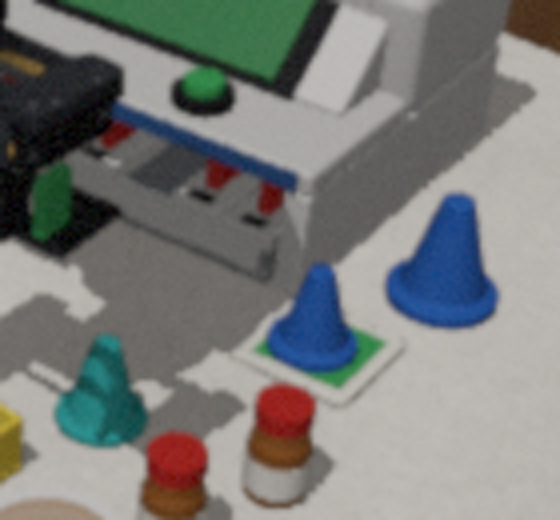

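The crop settles it: the cone on the run spot (crop 315,320) is blue, 68 mm tall, while its neighbour is larger (86 mm) and the one by the jars is turquoise, so the cassettes go to the blue tote. Next I'll fit yaw, fin, button and tote.

Run:
```python
from h import *
np.set_printoptions(precision=4,suppress=True)
for n in("scene","side"):
    z=np.load(n+"0.npz");W=z["W"];hsv=cv2.cvtColor(z["im"],cv2.COLOR_RGB2HSV);H,S,V=[hsv[...,k].astype(int) for k in range(3)]
    X,Y,Z=W[...,0],W[...,1],W[...,2]
    b=(H>95)&(H<128)&(S>100)&(Z>.08)&(Z<.11)&(Y>.25)&(Y<.42)&(X<.7)
    p=W[b];f=cv2.fitLine(p[:,:2].astype(np.float32),cv2.DIST_HUBER,0,.01,.01).ravel()
    print(n,"strip yaw",np.degrees(np.arctan(f[1]/f[0])),f[2:],np.percentile(p[:,0],[1,99]))
    w=(S<50)&(abs(Z-.034)<.004)&(Y>.24)&(Y<.36)&(X>.3)&(X<.7); p=W[w]
    if len(p)>30:
        f=cv2.fitLine(p[:,:2].astype(np.float32),cv2.DIST_HUBER,0,.01,.01).ravel();print("trayfront",len(p),np.degrees(np.arctan(f[1]/f[0])),f[2:])
    g=(H>45)&(H<85)&(S>90)&(Z>.025)&(Z<.075)&(Y>.18)&(Y<.3)&(X<.55);p=W[g]
    print("fin",np.percentile(p,[3,50,97],0).round(4).tolist(),"topmean",p[p[:,2]>.062].mean(0))
    t=(H>95)&(H<128)&(S>120)&(Z>.036)&(Z<.05)&(Y<-.1)&(X<.8);p=W[t]
    r=cv2.minAreaRect((p[:,:2]*1000).astype(np.float32));print("tote",r, "zmed",np.median(p[:,2]))
    t=(H>95)&(H<128)&(S>120)&(Z<.012)&(Y<-.1)&(X<.8);p=W[t];print("floor z",np.median(p[:,2]))
    bt=(H>45)&(H<80)&(S>110)&(Z>.118)&(Z<.14)&(abs(Y-.356)<.03)&(abs(X-.545)<.03);p=W[bt];print("button",np.percentile(p,[3,50,97],0).tolist())
```

```text
scene strip yaw 4.4665318 [0.5728 0.3238] [0.4912 0.6461]
trayfront 356 1.5047798 [0.5326 0.3329]
fin [[0.4876, 0.2334, 0.0265], [0.494, 0.2455, 0.0501], [0.4998, 0.2684, 0.0703]] topmean [0.4925 0.2473 0.0671]
tote ((500.57379150390625, -286.9143981933594), (252.4360809326172, 200.57400512695312), 5.217902660369873) zmed 0.042933030530630634
floor z 0.006537564907510507
button [[0.5330498842630869, 0.3391221656121909, 0.11852173097303782], [0.5467585039136271, 0.3524688171203214, 0.12548700486019648], [0.5572459535236045, 0.36899344428749964, 0.13136451292166643]]
side strip yaw 4.73736 [0.4714 0.3159] [0.326  0.6226]
trayfront 604 3.0186772 [0.4453 0.3188]
fin [[0.4857, 0.2342, 0.0264], [0.49, 0.2425, 0.051], [0.4987, 0.2668, 0.0693]] topmean [0.4913 0.25   0.0666]
tote ((500.1739196777344, -285.8160400390625), (248.59481811523438, 200.88949584960938), 4.942305564880371) zmed 0.043430336551540716
floor z 0.005345719179034203
button [[0.529323505100256, 0.3416697572568626, 0.11820063736060653], [0.5419058620736021, 0.35207111797090285, 0.12564408240069125], [0.5560125551437106, 0.3715706730284656, 0.12868672571121945]]
```

Request:
send_rows([
  [0,0,0.01,-0.019,0.0356,0,0.05],
  [0,0,0.01,-0.019,0.0356,0,0.05],
  [0,0,0.012,-0.019,0.0356,0,0.05],
  [0,0,0.012,-0.019,0.0356,0,0.05],
  [0,0,0.012,-0.019,0.0356,0,0.05],
  [0,0,0.012,-0.019,0.0356,0,0.05],
  [0,0,0.012,-0.0175,0.0356,0,0.05],
  [0,0,0,0,0,-0.035,0.05],
  [0,0,0,0,0,-0.035,0.05],
  [0,0,0,0,0,-0.03,0.05],
], grip_force=25)

```text
t: 1.4
tcp_pos: [0.4931, 0.249, 0.1381]
eef_rot: [-0.0, 0.678, 0.735, -0.0]
wrist_force: [-0.0, -0.3, 0.4]
opening: 0.05
gripper_force: 0.0
```

Run:
```python
from h import *
np.set_printoptions(precision=4,suppress=True)
im,d,i,M=grab("wrist");save("w1.png",im);W=cloud(d,i,M)
hsv=cv2.cvtColor(im,cv2.COLOR_RGB2HSV);H,S,V=[hsv[...,k].astype(int) for k in range(3)]
g=(H>45)&(H<85)&(S>90)&(W[...,2]>.06)&(W[...,2]<.075)&(W[...,1]<.3);p=W[g]
print(len(p),np.percentile(p,[3,50,97],0),p.mean(0))
s=manip.state();print(s["tcp_pos"],R.from_matrix(q2R(s["eef_rot"])).as_matrix())
```

```text
624 [[0.4858 0.2408 0.063 ]
 [0.4919 0.2584 0.0683]
 [0.4974 0.272  0.0696]] [0.4919 0.2578 0.068 ]
[0.4914 0.248  0.1342] [[-0.0801  0.9968 -0.0053]
 [ 0.9968  0.0801 -0.0029]
 [-0.0025 -0.0055 -1.    ]]
```

View pics/w1.png

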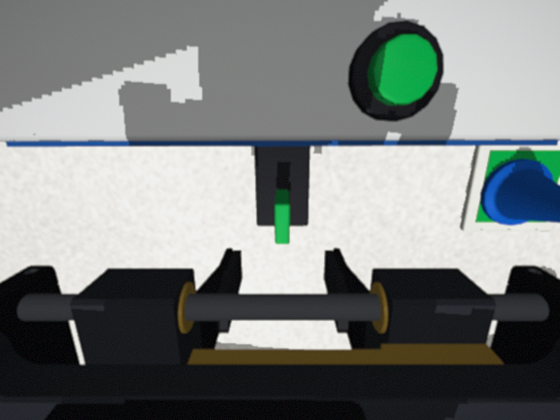

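The wrist view shows the fin at (283,215) between the fingers, with the deck edge level, so the yaw matches. I'll shift 7 mm ahead, descend and grip.

Request:
send_rows([
  [0,0,0,0,0.007,-0.02,0.05],
  [0,0,0,0,0,-0.03,0.05],
  [0,0,0,0,0,-0.031,0.05],
  [0,0,0,0,0,0,0.05],
  [0,0,0,0,0,0,0.0],
  [0,0,0,0,0,0,0.0],
  [0,0,0,0,0,0,0.0],
  [0,0,0,0,0,0,0.0],
  [0,0,0,0,0,0,0.0],
  [0,0,0,0,0,0,0.0],
], grip_force=30)

```text
t: 2.7
tcp_pos: [0.492, 0.2562, 0.0586]
eef_rot: [-0.001, 0.678, 0.735, -0.001]
wrist_force: [-7.8, -1.4, 6.8]
opening: 0.0119
gripper_force: 30.0
```

Request:
send_rows([
  [0,0,0,0.0011,-0.014,0,0],
  [0,0,0,0.0011,-0.014,0,0],
  [0,0,0,0.0011,-0.014,0,0],
  [0,0,0,0.0012,-0.014,0,0],
  [0,0,0,0.0011,-0.014,0,0],
  [0,0,0,0.0011,-0.014,0,0],
  [0,0,0,0.0011,-0.014,0,0],
  [0,0,0,0.0011,-0.014,0,0],
  [0,0,0,0.0011,-0.014,0,0],
  [0,0,0,0,0,0,0],
])

```text
t: 3.95
tcp_pos: [0.502, 0.1348, 0.0587]
eef_rot: [-0.002, 0.677, 0.736, 0.002]
wrist_force: [-6.6, 16.0, 0.2]
opening: 0.0118
gripper_force: 30.0
```

Request:
send_rows([
  [0,0,0,0,0.004,0,0.05],
  [0,0,0,0,0,0,0.05],
  [0,0,0,0,0,0,0.05],
  [0,0,0,0,0,0,0.05],
  [0,0,0,0,0,0.03,0.05],
  [0,0,0,0,0,0.05,0.03],
  [0,0,0,0,0.01,0.05,0.03],
  [0,0,0,0,0.02,0.04,0.03],
  [0,0,0,0,0,0,0.03],
  [0,0,0,0,0,0,0.03],
])

```text
t: 5.2
tcp_pos: [0.5033, 0.1636, 0.2278]
eef_rot: [-0.0, 0.678, 0.735, -0.0]
wrist_force: [0.2, -0.3, 0.2]
opening: 0.0303
gripper_force: 0.0
```

```bash
cat > look.py <<'E'
from h import *
import sys
np.set_printoptions(precision=4,suppress=True)
# red fins by cloud; yaw by minAreaRect of the fin top
def fins(n,save_as=None):
    im,d,i,M=grab(n);W=cloud(d,i,M)
    if save_as: save(save_as,im)
    hsv=cv2.cvtColor(im,cv2.COLOR_RGB2HSV);H,S,V=[hsv[...,k].astype(int) for k in range(3)]
    m=((H<7)|(H>172))&(S>130)&(W[...,2]>.015)&(W[...,2]<.075)&(W[...,0]<.7)&(W[...,1]<.45)
    k,l,st,c=cv2.connectedComponentsWithStats(m.astype(np.uint8),connectivity=8)
    for j in range(1,k):
        if st[j,4]<25: continue
        p=W[l==j];t=np.percentile(p[:,2],95);q=p[p[:,2]>t-.004]
        r=cv2.minAreaRect((q[:,:2]*1000).astype(np.float32))
        f=cv2.fitLine(q[:,:2].astype(np.float32),cv2.DIST_HUBER,0,.01,.01).ravel();yaw=np.degrees(np.arctan2(-f[0]*np.sign(f[1]),abs(f[1])))
        print(n,"px",c[j].round(),"n",len(q),"ztop %.4f"%t,"ctr",np.round(r[0],1),"size",np.round(np.sort(r[1]),1),"yaw %.1f"%yaw)
s=manip.state();print(s["t"],s["tcp_pos"],s["opening"])
for a in sys.argv[1:]:
    n,*f=a.split(":");fins(n,f[0] if f else None)
E
python3 look.py wrist:w2.png scene side
```

```text
5.2 [0.5033 0.1636 0.2278] 0.030270760307081375
wrist px [348. 106.] n 386 ztop 0.0615 ctr [562.8 264.6] size [11.3 31.9] yaw 4.6
wrist px [209. 107.] n 376 ztop 0.0615 ctr [421.2 253. ] size [10.9 31.1] yaw 4.5
wrist px [255. 109.] n 379 ztop 0.0618 ctr [468.1 254.3] size [11.1 32.2] yaw 5.2
wrist px [395. 109.] n 395 ztop 0.0616 ctr [611.7 265.5] size [11.5 32.2] yaw 4.6
wrist px [164. 111.] n 402 ztop 0.0613 ctr [373.6 245.5] size [11.5 31.3] yaw 4.0
scene px [71. 93.] n 28 ztop 0.0486 ctr [-550.4   82.5] size [23.6 77.4] yaw -17.9
scene px [37. 97.] n 8 ztop 0.0689 ctr [-560.7  -44.6] size [ 9.8 29. ] yaw -62.4
scene px [ 21. 108.] n 35 ztop 0.0492 ctr [-548.9 -114.8] size [36.8 86.1] yaw -8.0
scene px [  2. 109.] n 8 ztop 0.0694 ctr [-550.  -171.3] size [ 6.8 19.3] yaw 60.3
scene px [271. 165.] n 17 ztop 0.0619 ctr [373.8 240.6] size [ 9.9 30.8] yaw 3.7
scene px [284. 170.] n 18 ztop 0.0622 ctr [420.5 248.4] size [ 9.5 33. ] yaw 4.3
scene px [296. 176.] n 17 ztop 0.0636 ctr [468.1 248.5] size [ 8.3 28.8] yaw 4.3
scene px [323. 187.] n 26 ztop 0.0630 ctr [562.8 262.5] size [11.1 30. ] yaw 11.1
scene px [337. 193.] n 27 ztop 0.0631 ctr [611.6 265.2] size [11.7 36.4] yaw 11.1
side px [265. 173.] n 30 ztop 0.0611 ctr [611.7 262.6] size [ 9.4 30.7] yaw 9.8
side px [247. 177.] n 30 ztop 0.0613 ctr [562.9 262.1] size [10.3 32.1] yaw 9.7
side px [213. 187.] n 24 ztop 0.0624 ctr [466.6 252. ] size [ 9.6 33.5] yaw 9.0
side px [196. 191.] n 26 ztop 0.0618 ctr [419.9 250.1] size [ 8.4 35.6] yaw 3.3
side px [178. 196.] n 27 ztop 0.0614 ctr [371.8 240.8] size [ 8.9 31.5] yaw 4.9
```

View pics/w2.png

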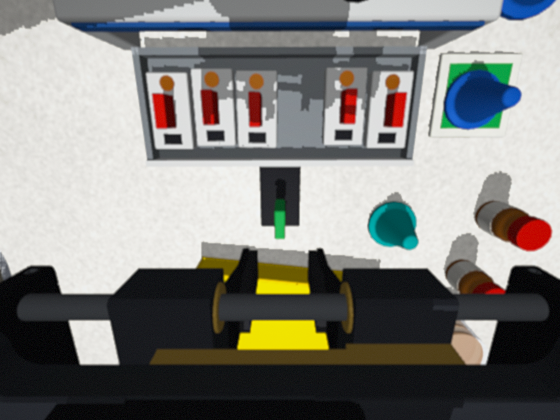

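Five cassettes in the tray, fins at wrist pixels (164,111), (209,107), (255,109), (348,106), (395,109), tops at 61 mm as expected. All three cameras agree to 2–4 mm. Starting with the rightmost.

Request:
send_rows([
  [0,0,0,0.036,0.034,0,0.036],
  [0,0,0,0.036,0.034,0,0.036],
  [0,0,0,0.036,0.033,-0.02,0.036],
  [0,0,0,0,0,-0.05,0.036],
  [0,0,0,0,0,-0.05,0.036],
  [0,0,0,0,0,-0.034,0.036],
  [0,0,0,0,0,-0.018,0.036],
  [0,0,0,0,0,0,0.036],
  [0,0,0,0,0,0,0],
  [0,0,0,0,0,0,0],
], grip_force=20)

```text
t: 6.6
tcp_pos: [0.6124, 0.2656, 0.0583]
eef_rot: [0.001, 0.678, 0.735, 0.001]
wrist_force: [0.1, -1.2, -0.1]
opening: 0.0236
gripper_force: 0.0
```

Request:
send_rows([
  [0,0,0,0,0,0,0],
  [0,0,0,0,0,0,0],
  [0,0,0,0,0,0.04,0],
  [0,0,0,0,0,0.05,0],
  [0,0,0,-0.003,-0.05,0.01,0],
  [0,0,0,-0.003,-0.05,0,0],
  [0,0,0,-0.003,-0.05,0,0],
  [0,0,0,-0.003,-0.05,0,0],
  [0,0,0,-0.003,-0.05,0,0],
  [0,0,0,-0.003,-0.05,0,0],
])

```text
t: 7.85
tcp_pos: [0.5932, -0.0364, 0.1567]
eef_rot: [0.0, 0.678, 0.735, 0.0]
wrist_force: [1.2, -0.8, -1.0]
opening: 0.0117
gripper_force: 20.0
```

Request:
send_rows([
  [0,0,0,-0.003,-0.055,0,0],
  [0,0,0,-0.003,-0.055,0,0],
  [0,0,0,-0.003,-0.055,0,0],
  [0,0,0,-0.003,-0.055,0,0],
  [0,0,0,-0.002,-0.05,0,0],
  [0,0,0,0,-0.02,0,0],
  [0,0,0,0,0,-0.03,0],
  [0,0,0,0,0,-0.04,0],
  [0,0,0,0,0,-0.02,0],
  [0,0,0,0,0,0,0],
])

```text
t: 9.1
tcp_pos: [0.579, -0.3237, 0.0654]
eef_rot: [-0.001, 0.678, 0.735, -0.0]
wrist_force: [-0.0, 0.6, 0.1]
opening: 0.012
gripper_force: 20.0
```

Request:
send_rows([
  [0,0,0,0,0,-0.008,0],
  [0,0,0,0,0,-0.006,0],
  [0,0,0,0,0,0,0],
  [0,0,0,0,0,0,0.036],
  [0,0,0,0,0,0,0.036],
  [0,0,0,0,0,0,0.036],
  [0,0,0,0,0,0.04,0.036],
  [0,0,0,0,0,0.05,0.036],
  [0,0,0,0,0.05,0.01,0.036],
  [0,0,0,0,0.05,0,0.036],
])

```text
t: 10.35
tcp_pos: [0.5801, -0.2242, 0.1543]
eef_rot: [0.001, 0.679, 0.734, 0.001]
wrist_force: [1.8, 0.7, 0.0]
opening: 0.036
gripper_force: 0.0
```

```bash
python3 look.py scene side:s3.png | grep -v "ctr \[-"
```

```text
10.35 [ 0.5801 -0.2242  0.1543] 0.035961616488848575
scene px [271. 165.] n 18 ztop 0.0628 ctr [373.  238.6] size [ 9.4 31.5] yaw 6.5
scene px [280. 172.] n 23 ztop 0.0616 ctr [416.5 232.7] size [11.2 34.1] yaw 5.3
scene px [296. 175.] n 19 ztop 0.0633 ctr [467.3 249.2] size [11.8 31.8] yaw 6.5
scene px [323. 187.] n 27 ztop 0.0625 ctr [563.4 261.7] size [10.5 31.4] yaw 15.6
scene px [160. 298.] n 42 ztop 0.0559 ctr [ 581.2 -326.7] size [10.5 30.4] yaw 6.8
side px [247. 177.] n 25 ztop 0.0620 ctr [562.3 262.3] size [10.1 29. ] yaw 4.0
side px [213. 187.] n 28 ztop 0.0614 ctr [466.7 251.5] size [ 8.3 35.4] yaw 3.7
side px [196. 195.] n 24 ztop 0.0621 ctr [415.8 234.3] size [ 8.3 33.6] yaw 2.6
side px [178. 196.] n 33 ztop 0.0607 ctr [371.7 243.9] size [ 9.7 35.1] yaw 2.0
side px [344. 360.] n 76 ztop 0.0549 ctr [ 578.5 -327. ] size [ 9.8 32.3] yaw 6.0
```

View pics/s3.png

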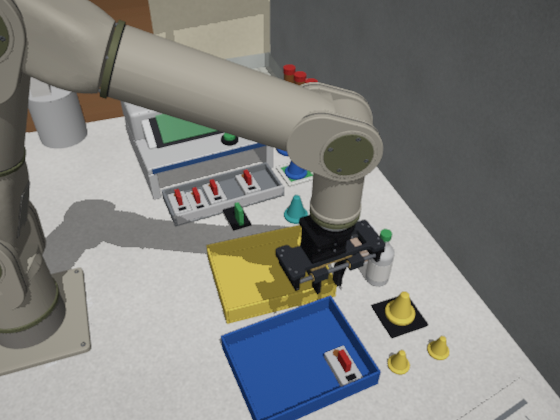

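Cassette 1 lies flat in the blue tote at (344,360). One cassette (197,197) was knocked about 20 mm toward the tray's front but is still in the tray. Next is cassette D.

Request:
send_rows([
  [0,0,0,-0.002,0.055,0,0.036],
  [0,0,0,-0.002,0.055,0,0.036],
  [0,0,0,-0.002,0.055,0,0.036],
  [0,0,0,-0.002,0.055,0,0.036],
  [0,0,0,-0.002,0.055,0,0.036],
  [0,0,0,-0.002,0.055,0,0.036],
  [0,0,0,-0.002,0.055,0,0.036],
  [0,0,0,-0.002,0.055,0,0.036],
  [0,0,0,-0.001,0.046,0,0.036],
  [0,0,0,0,0,-0.03,0.036],
])

```text
t: 11.7
tcp_pos: [0.5626, 0.2669, 0.1244]
eef_rot: [-0.0, 0.676, 0.737, 0.003]
wrist_force: [0.1, -2.1, -0.4]
opening: 0.0357
gripper_force: 0.0
```

```bash
python3 look.py wrist
```

```text
11.7 [0.5626 0.2669 0.1244] 0.03572108541060492
wrist px [282. 234.] n 596 ztop 0.0614 ctr [563.2 265.2] size [11.8 33.7] yaw 4.7
wrist px [163. 235.] n 636 ztop 0.0613 ctr [468.1 254.9] size [11.7 34.1] yaw 4.1
wrist px [ 44. 236.] n 725 ztop 0.0611 ctr [373.  245.3] size [13.  34.4] yaw 1.6
wrist px [101. 249.] n 658 ztop 0.0612 ctr [417.5 237.7] size [12.1 33.8] yaw 2.4
```

Request:
send_rows([
  [0,0,0,0,-0.001,-0.03,0.036],
  [0,0,0,0,0,-0.025,0.036],
  [0,0,0,0,0,-0.012,0.036],
  [0,0,0,0,0,0,0.0],
  [0,0,0,0,0,0,0],
  [0,0,0,0,0,0,0],
  [0,0,0,0,0,0,0],
  [0,0,0,0,0,0.04,0],
  [0,0,0,0,0,0.05,0],
  [0,0,0,-0.004,-0.05,0.01,0],
])

```text
t: 13.0
tcp_pos: [0.5592, 0.2147, 0.1596]
eef_rot: [0.0, 0.676, 0.737, 0.004]
wrist_force: [0.2, -1.0, -1.6]
opening: 0.0122
gripper_force: 20.0
```

Request:
send_rows([
  [0,0,0,-0.0055,-0.055,0,0],
  [0,0,0,-0.0055,-0.055,0,0],
  [0,0,0,-0.0055,-0.055,0,0],
  [0,0,0,-0.0055,-0.055,0,0],
  [0,0,0,-0.0055,-0.055,0,0],
  [0,0,0,-0.0055,-0.055,0,0],
  [0,0,0,-0.0055,-0.055,0,0],
  [0,0,0,-0.0055,-0.055,0,0],
  [0,0,0,-0.0055,-0.055,0,0],
  [0,0,0,-0.0055,-0.051,0,0],
])

```text
t: 14.25
tcp_pos: [0.5031, -0.3377, 0.1558]
eef_rot: [0.0, 0.678, 0.735, 0.0]
wrist_force: [0.4, -0.3, 0.1]
opening: 0.0116
gripper_force: 20.0
```

Request:
send_rows([
  [0,0,0,0,0.005,-0.03,0],
  [0,0,0,0,0,-0.05,0],
  [0,0,0,0,0,-0.016,0],
  [0,0,0,0,0,-0.007,0],
  [0,0,0,0,0,0,0],
  [0,0,0,0,0,0,0.036],
  [0,0,0,0,0,0,0.036],
  [0,0,0,0,0,0,0.036],
  [0,0,0,0,0,0.05,0.036],
  [0,0,0,0,0,0.05,0.036],
])

```text
t: 15.5
tcp_pos: [0.5032, -0.3306, 0.1537]
eef_rot: [-0.0, 0.678, 0.735, -0.0]
wrist_force: [0.5, -1.0, 0.1]
opening: 0.0358
gripper_force: 0.0
```

```bash
python3 look.py wrist
```

```text
15.5 [ 0.5032 -0.3306  0.1537] 0.03581977679663137
wrist px [284. 213.] n 450 ztop 0.0546 ctr [ 503.6 -326.8] size [11.6 33.9] yaw 4.2
wrist px [366. 216.] n 483 ztop 0.0544 ctr [ 578.7 -324.4] size [11. 34.] yaw 4.0
```

Request:
send_rows([
  [0,0,0,-0.0035,0.058,0,0.036],
  [0,0,0,-0.0035,0.058,0,0.036],
  [0,0,0,-0.0035,0.058,0,0.036],
  [0,0,0,-0.0035,0.058,0,0.036],
  [0,0,0,-0.0035,0.058,0,0.036],
  [0,0,0,-0.0035,0.058,0,0.036],
  [0,0,0,-0.0035,0.058,0,0.036],
  [0,0,0,-0.0035,0.058,0,0.036],
  [0,0,0,-0.0035,0.058,0,0.036],
  [0,0,0,-0.0035,0.058,-0.01,0.036],
])

```text
t: 16.8
tcp_pos: [0.4688, 0.2513, 0.1434]
eef_rot: [0.001, 0.678, 0.735, 0.001]
wrist_force: [1.5, -0.2, -0.1]
opening: 0.036
gripper_force: 0.0
```

```bash
python3 look.py wrist
```

```text
16.8 [0.4688 0.2513 0.1434] 0.03595545225740048
wrist px [281. 220.] n 496 ztop 0.0615 ctr [467.4 254.7] size [10.9 33.8] yaw 3.4
wrist px [169. 220.] n 560 ztop 0.0613 ctr [372.7 245.3] size [11.5 33.8] yaw 3.7
wrist px [221. 233.] n 523 ztop 0.0614 ctr [417.1 237.8] size [11.6 34. ] yaw 3.7
```

Request:
send_rows([
  [0,0,0,-0.001,0.002,-0.04,0.036],
  [0,0,0,0,0,-0.035,0.036],
  [0,0,0,0,0,-0.011,0.036],
  [0,0,0,0,0,0,0.0],
  [0,0,0,0,0,0,0],
  [0,0,0,0,0,0,0],
  [0,0,0,0,0,0,0],
  [0,0,0,0,0,0.04,0],
  [0,0,0,0,0,0.05,0],
  [0,0,0,0.01,-0.05,0.01,0],
])

```text
t: 18.1
tcp_pos: [0.4782, 0.2051, 0.1604]
eef_rot: [0.001, 0.676, 0.737, 0.003]
wrist_force: [1.3, -1.4, -1.8]
opening: 0.0118
gripper_force: 20.0
```

Request:
send_rows([
  [0,0,0,0.0116,-0.0543,0,0],
  [0,0,0,0.0116,-0.0543,0,0],
  [0,0,0,0.0116,-0.0543,0,0],
  [0,0,0,0.0116,-0.0543,0,0],
  [0,0,0,0.0116,-0.0543,0,0],
  [0,0,0,0.0116,-0.0543,0,0],
  [0,0,0,0.0116,-0.0543,0,0],
  [0,0,0,0.0116,-0.0543,0,0],
  [0,0,0,0,0,0,0],
  [0,0,0,0,0,-0.03,0],
])

```text
t: 19.35
tcp_pos: [0.5718, -0.2337, 0.1283]
eef_rot: [0.002, 0.678, 0.735, 0.001]
wrist_force: [-0.2, 0.5, -0.6]
opening: 0.0119
gripper_force: 20.0
```

Request:
send_rows([
  [0,0,0,0,0.003,-0.04,0],
  [0,0,0,0,0,-0.02,0],
  [0,0,0,0,0,-0.01,0],
  [0,0,0,0,0,-0.006,0],
  [0,0,0,0,0,0,0],
  [0,0,0,0,0,0,0.036],
  [0,0,0,0,0,0,0.036],
  [0,0,0,0,0,0,0.036],
  [0,0,0,0,0,0.05,0.036],
  [0,0,0,0,0,0.05,0.03],
])

```text
t: 20.6
tcp_pos: [0.5699, -0.23, 0.1516]
eef_rot: [-0.0, 0.678, 0.735, -0.0]
wrist_force: [1.0, -0.4, 0.8]
opening: 0.0325
gripper_force: 0.0
```

```bash
python3 look.py wrist side | grep -v "ctr \[-"
```

```text
20.6 [ 0.5699 -0.23    0.1516] 0.032516013300656676
wrist px [284. 214.] n 455 ztop 0.0545 ctr [ 570.6 -227.4] size [11.6 33.7] yaw 4.0
wrist px [285. 288.] n 26 ztop 0.0451 ctr [ 578.2 -308.1] size [1.2 8.9] yaw -83.7
wrist px [284. 323.] n 71 ztop 0.0546 ctr [ 580.5 -336.9] size [ 7.2 10.9] yaw -81.8
side px [196. 195.] n 30 ztop 0.0612 ctr [415.8 234.7] size [ 8.9 34.5] yaw 4.3
side px [178. 196.] n 28 ztop 0.0619 ctr [371.9 242.6] size [ 9.1 35.3] yaw -4.0
side px [320. 322.] n 61 ztop 0.0546 ctr [ 570.1 -229.4] size [ 9.5 33. ] yaw 4.2
side px [344. 360.] n 75 ztop 0.0550 ctr [ 578.8 -327.4] size [10.2 34.3] yaw 5.3
side px [308. 373.] n 78 ztop 0.0551 ctr [ 503.2 -329. ] size [10.7 32.9] yaw 4.0
```

Request:
send_rows([
  [0,0,0,-0.017,0.052,0,0.03],
  [0,0,0,-0.017,0.052,0,0.03],
  [0,0,0,-0.017,0.052,0,0.03],
  [0,0,0,-0.017,0.052,0,0.03],
  [0,0,0,-0.017,0.052,0,0.03],
  [0,0,0,-0.017,0.052,0,0.03],
  [0,0,0,-0.017,0.052,0,0.03],
  [0,0,0,-0.017,0.052,0,0.03],
  [0,0,0,-0.017,0.052,0,0.03],
  [0,0,0,0,0,-0.02,0.03],
])

```text
t: 21.95
tcp_pos: [0.4162, 0.2427, 0.1316]
eef_rot: [-0.0, 0.676, 0.737, 0.002]
wrist_force: [0.8, -1.0, -0.6]
opening: 0.0303
gripper_force: 0.0
```

```bash
python3 look.py wrist
```

```text
21.95 [0.4162 0.2427 0.1316] 0.03026665675068371
wrist px [228. 220.] n 612 ztop 0.0614 ctr [372.5 245.1] size [11.4 34.3] yaw 3.7
wrist px [282. 234.] n 547 ztop 0.0614 ctr [416.8 237.3] size [11.3 34. ] yaw 3.6
```

Request:
send_rows([
  [0,0,0,0.001,-0.005,-0.03,0.03],
  [0,0,0,0,0,-0.03,0.03],
  [0,0,0,0,0,-0.014,0.03],
  [0,0,0,0,0,0,0.0],
  [0,0,0,0,0,0,0],
  [0,0,0,0,0,0,0],
  [0,0,0,0,0,0,0],
  [0,0,0,0,0,0.04,0],
  [0,0,0,0,0,0.05,0],
  [0,0,0,0.008,-0.05,0.01,0],
])

```text
t: 23.25
tcp_pos: [0.4274, 0.1861, 0.1603]
eef_rot: [0.001, 0.676, 0.737, 0.003]
wrist_force: [1.9, -1.2, 0.0]
opening: 0.0122
gripper_force: 20.0
```

Request:
send_rows([
  [0,0,0,0.0086,-0.0532,0,0],
  [0,0,0,0.0086,-0.0532,0,0],
  [0,0,0,0.0086,-0.0532,0,0],
  [0,0,0,0.0086,-0.0532,0,0],
  [0,0,0,0.0086,-0.0532,0,0],
  [0,0,0,0.0086,-0.0532,0,0],
  [0,0,0,0.0086,-0.0532,0,0],
  [0,0,0,0.0086,-0.0532,0,0],
  [0,0,0,0,0,0,0],
  [0,0,0,0,0,-0.03,0],
])

```text
t: 24.5
tcp_pos: [0.4966, -0.2434, 0.1282]
eef_rot: [0.002, 0.679, 0.735, 0.001]
wrist_force: [0.7, 0.5, -1.7]
opening: 0.0122
gripper_force: 20.0
```

Request:
send_rows([
  [0,0,0,0,0.003,-0.04,0],
  [0,0,0,0,0,-0.02,0],
  [0,0,0,0,0,-0.01,0],
  [0,0,0,0,0,-0.006,0],
  [0,0,0,0,0,0,0],
  [0,0,0,0,0,0,0.036],
  [0,0,0,0,0,0,0.036],
  [0,0,0,0,0,0,0.036],
  [0,0,0,0,0,0.05,0.036],
  [0,0,0,0,0,0.05,0.036],
])

```text
t: 25.75
tcp_pos: [0.4947, -0.2396, 0.1516]
eef_rot: [-0.0, 0.678, 0.735, -0.0]
wrist_force: [0.5, -0.3, -0.1]
opening: 0.0357
gripper_force: 0.0
```

```bash
python3 look.py wrist side | grep -v "ctr \[-"
```

```text
25.75 [ 0.4947 -0.2396  0.1516] 0.03565680329379083
wrist px [367. 210.] n 502 ztop 0.0544 ctr [ 570.3 -227.2] size [11.5 33.5] yaw 4.0
wrist px [284. 213.] n 456 ztop 0.0545 ctr [ 495.6 -235.1] size [11.6 33.7] yaw 6.0
wrist px [285. 285.] n 47 ztop 0.0537 ctr [ 502.9 -311.3] size [3.6 9.5] yaw -88.8
side px [178. 196.] n 33 ztop 0.0615 ctr [370.8 240.1] size [ 8.5 36.4] yaw 1.0
side px [320. 322.] n 59 ztop 0.0549 ctr [ 570. -230.] size [ 9.8 30. ] yaw 11.0
side px [287. 335.] n 67 ztop 0.0546 ctr [ 494.7 -238. ] size [ 9.8 32.1] yaw 5.5
side px [344. 360.] n 67 ztop 0.0552 ctr [ 578.2 -327.2] size [10.4 31.9] yaw 6.7
side px [308. 373.] n 75 ztop 0.0553 ctr [ 503.6 -329.4] size [ 9.8 32. ] yaw 2.9
```

Now the last one, A at (0.3726, 0.245).

Request:
send_rows([
  [0,0,0,-0.0135,0.0537,0,0.036],
  [0,0,0,-0.0135,0.0537,0,0.036],
  [0,0,0,-0.0135,0.0537,0,0.036],
  [0,0,0,-0.0135,0.0537,0,0.036],
  [0,0,0,-0.0135,0.0537,0,0.036],
  [0,0,0,-0.0135,0.0537,0,0.036],
  [0,0,0,-0.0135,0.0537,0,0.036],
  [0,0,0,-0.0135,0.0537,0,0.036],
  [0,0,0,-0.0135,0.0537,0,0.036],
  [0,0,0,0,0,-0.02,0.036],
])

```text
t: 27.1
tcp_pos: [0.3728, 0.2481, 0.1315]
eef_rot: [-0.0, 0.676, 0.737, 0.002]
wrist_force: [0.9, -0.3, 0.0]
opening: 0.0363
gripper_force: 0.0
```

```bash
python3 look.py wrist:w6.png
```

```text
27.1 [0.3728 0.2481 0.1315] 0.036335335277156766
wrist px [280. 232.] n 536 ztop 0.0615 ctr [371.6 245.2] size [11.3 33.7] yaw 4.6
```

View pics/w6.png

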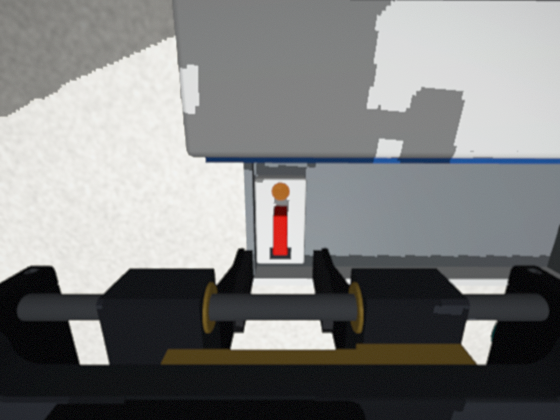

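The last fin is at (280,232), centred between the fingers, and the rest of the tray is empty.

Request:
send_rows([
  [0,0,0,-0.001,-0.003,-0.03,0.036],
  [0,0,0,0,0,-0.03,0.036],
  [0,0,0,0,0,-0.014,0.036],
  [0,0,0,0,0,0,0.0],
  [0,0,0,0,0,0,0],
  [0,0,0,0,0,0,0],
  [0,0,0,0,0,0,0],
  [0,0,0,0,0,0.04,0],
  [0,0,0,0,0,0.05,0],
  [0,0,0,0.005,-0.05,0.01,0],
])

```text
t: 28.4
tcp_pos: [0.3788, 0.1935, 0.1601]
eef_rot: [0.001, 0.676, 0.737, 0.003]
wrist_force: [1.5, -1.4, -0.6]
opening: 0.012
gripper_force: 20.0
```

Request:
send_rows([
  [0,0,0,0.025,-0.053,0,0],
  [0,0,0,0.025,-0.053,0,0],
  [0,0,0,0.025,-0.053,0,0],
  [0,0,0,0.012,-0.053,0,0],
  [0,0,0,0,-0.053,0,0],
  [0,0,0,0,-0.053,0,0],
  [0,0,0,-0.01,-0.053,0,0],
  [0,0,0,-0.015,-0.053,0,0],
  [0,0,0,-0.016,-0.053,0,0],
  [0,0,0,0,0,-0.02,0],
])

```text
t: 29.65
tcp_pos: [0.4222, -0.2915, 0.1377]
eef_rot: [0.002, 0.681, 0.732, -0.0]
wrist_force: [0.4, 0.9, -2.1]
opening: 0.0119
gripper_force: 20.0
```

Request:
send_rows([
  [0,0,0,0.002,0,-0.04,0],
  [0,0,0,0,0,-0.03,0],
  [0,0,0,0,0,-0.01,0],
  [0,0,0,0,0,-0.006,0],
  [0,0,0,0,0,0,0],
  [0,0,0,0,0,0,0.036],
  [0,0,0,0,0,0,0.036],
  [0,0,0,0,0,0,0.036],
  [0,0,0,0,0,0.05,0.04],
  [0,0,0,0,0,0.05,0.04],
])

```text
t: 30.9
tcp_pos: [0.4252, -0.2863, 0.1517]
eef_rot: [-0.0, 0.678, 0.735, -0.0]
wrist_force: [0.4, 0.1, -0.7]
opening: 0.0388
gripper_force: 0.0
```

```bash
python3 look.py wrist side:s7.png | grep -v "ctr \[-"
```

```text
30.9 [ 0.4252 -0.2863  0.1517] 0.03875715926850526
wrist px [456. 164.] n 599 ztop 0.0543 ctr [ 570.1 -227.4] size [12.1 32.5] yaw 4.8
wrist px [368. 167.] n 562 ztop 0.0545 ctr [ 495.  -235.5] size [11.5 33.4] yaw 4.6
wrist px [284. 213.] n 462 ztop 0.0544 ctr [ 425.8 -282.4] size [11.5 33.7] yaw 4.3
wrist px [360. 256.] n 213 ztop 0.0543 ctr [ 502.5 -318. ] size [11.6 16.8] yaw 3.4
wrist px [439. 258.] n 226 ztop 0.0542 ctr [ 578.3 -318.2] size [11.3 21.4] yaw 28.7
side px [320. 322.] n 62 ztop 0.0546 ctr [ 570.1 -230.4] size [10.7 32.9] yaw 1.8
side px [287. 335.] n 71 ztop 0.0549 ctr [ 495.2 -237.6] size [10.9 34.6] yaw 4.6
side px [344. 360.] n 72 ztop 0.0552 ctr [ 578.9 -327.4] size [ 9.3 32.1] yaw 5.2
side px [262. 365.] n 74 ztop 0.0555 ctr [ 425.6 -284.7] size [10.  34.4] yaw 6.2
side px [308. 373.] n 82 ztop 0.0552 ctr [ 503.4 -329.2] size [10.1 33.3] yaw 7.3
```

View pics/s7.png

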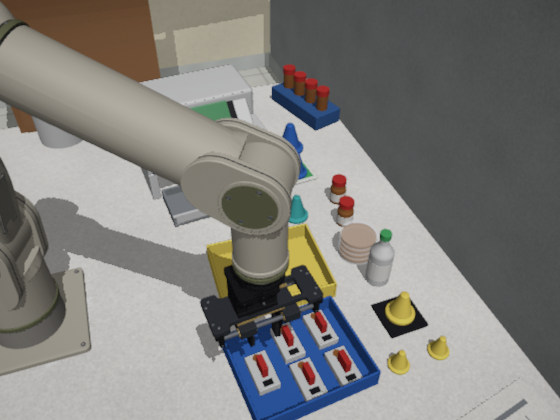

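All five lie flat and apart in the blue tote. Next, the tray grip at about (0.502, 0.135).

Request:
send_rows([
  [0,0,0,0.0096,0.0527,0,0.05],
  [0,0,0,0.0096,0.0527,0,0.05],
  [0,0,0,0.0096,0.0527,0,0.05],
  [0,0,0,0.0096,0.0527,0,0.05],
  [0,0,0,0.0096,0.0527,0,0.05],
  [0,0,0,0.0096,0.0527,0,0.05],
  [0,0,0,0.0096,0.0527,0,0.05],
  [0,0,0,0.0096,0.0527,0,0.05],
  [0,0,0,0,0,0,0.05],
  [0,0,0,0,0,0,0.05],
])

```text
t: 32.25
tcp_pos: [0.5022, 0.1346, 0.15]
eef_rot: [-0.0, 0.678, 0.735, -0.0]
wrist_force: [-0.7, -0.5, 0.0]
opening: 0.0498
gripper_force: 0.0
```

```bash
cat > fin.py <<'E'
from h import *
np.set_printoptions(precision=4,suppress=True)
im,d,i,M=grab("wrist");W=cloud(d,i,M);save("fin.png",im)
hsv=cv2.cvtColor(im,cv2.COLOR_RGB2HSV);H,S,V=[hsv[...,k].astype(int) for k in range(3)]
for nm,lo,hi in(("fin",.06,.075),("button",.12,.135)):
    p=W[(H>45)&(H<85)&(S>90)&(W[...,2]>lo)&(W[...,2]<hi)&(W[...,0]<.62)]
    if len(p)>20: print(nm,len(p),np.percentile(p,[2,50,98],0).tolist(),np.median(p[:,2]), cv2.minAreaRect((p[:,:2]*1000).astype(np.float32)))
print(manip.state()["tcp_pos"],manip.state()["t"])
E
python3 fin.py
```

```text
fin 557 [[0.4955486219535014, 0.12178816648736852, 0.0626384122404903], [0.5016665589536271, 0.13926481204025148, 0.06828229770828825], [0.5073245983855788, 0.1530873942802761, 0.06964563331002448]] 0.06828229770828825 ((501.73468017578125, 136.96383666992188), (11.54214859008789, 33.071990966796875), 4.482480049133301)
[0.5023 0.134  0.1502] 32.3
```

Request:
send_rows([
  [0,0,0,0,0.002,-0.04,0.05],
  [0,0,0,0,0,-0.04,0.05],
  [0,0,0,0,0,-0.012,0.05],
  [0,0,0,0,0,0,0.0],
  [0,0,0,0,0,0,0],
  [0,0,0,0,0,0,0],
  [0,0,0,0,0,0,0],
  [0,0,0,0,0,0,0],
  [0,0,0,0,0,0,0],
  [0,0,0,0,0,0,0],
], grip_force=30)

```text
t: 33.55
tcp_pos: [0.5018, 0.1371, 0.0589]
eef_rot: [-0.0, 0.678, 0.735, -0.0]
wrist_force: [-4.6, -1.9, 6.8]
opening: 0.0117
gripper_force: 30.0
```

Request:
send_rows([
  [0,0,0,-0.0011,0.014,0,0],
  [0,0,0,-0.0011,0.014,0,0],
  [0,0,0,-0.0011,0.014,0,0],
  [0,0,0,-0.0011,0.014,0,0],
  [0,0,0,-0.0011,0.014,0,0],
  [0,0,0,-0.0011,0.014,0,0],
  [0,0,0,-0.0011,0.014,0,0],
  [0,0,0,-0.0011,0.014,0,0],
  [0,0,0,-0.001,0.013,0,0],
  [0,0,0,0,0.002,0,0],
])

```text
t: 34.8
tcp_pos: [0.4915, 0.2625, 0.0589]
eef_rot: [0.0, 0.678, 0.735, -0.002]
wrist_force: [-10.2, -13.4, 15.8]
opening: 0.0119
gripper_force: 30.0
```

Request:
send_rows([
  [0,0,0,0,0.003,0,0],
  [0,0,0,0,0,0,0],
  [0,0,0,0,-0.004,0,0.05],
  [0,0,0,0,0,0,0.05],
  [0,0,0,0,0,0,0.05],
  [0,0,0,0,0,0,0.05],
  [0,0,0,0,0,0.05,0.05],
  [0,0,0,0,0,0.05,0.03],
  [0,0,0,0.02,0.01,0.05,0],
  [0,0,0,0.02,0.02,0,0],
])

```text
t: 36.05
tcp_pos: [0.5352, 0.294, 0.2137]
eef_rot: [0.002, 0.679, 0.734, 0.004]
wrist_force: [-0.0, -0.2, -1.4]
opening: 0.0276
gripper_force: 0.0
```

```bash
python3 fin.py
```

```text
fin 355 [[0.4854143022585076, 0.24624090312966293, 0.061977780240639706], [0.49210772069616326, 0.26370490210892056, 0.06826615734830188], [0.49790952052636817, 0.2778713043637972, 0.06970131622752015]] 0.06826615734830188 ((491.6605529785156, 261.7364501953125), (11.979796409606934, 32.98414993286133), 4.61061429977417)
button 10014 [[0.37208762559262126, 0.35184144683807356, 0.12038499062286839], [0.48322548713410884, 0.41515129238299886, 0.1276233437488864], [0.5647782934361788, 0.42936607679859146, 0.13469932281207647]] 0.1276233437488864 ((463.58441162109375, 384.774658203125), (219.15431213378906, 90.8489990234375), 4.274415493011475)
[0.5355 0.2961 0.2107] 36.1
```

View pics/fin.png

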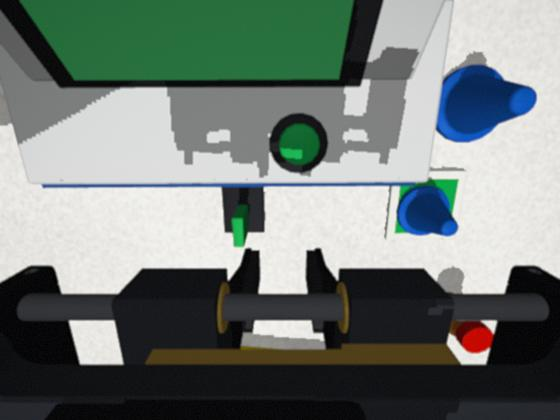

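The tray is home: the fin moved 125.1 mm. The button is at (300,140); measuring its top.

Run:
```python
from h import *
im,d,i,M=grab("wrist");W=cloud(d,i,M)
hsv=cv2.cvtColor(im,cv2.COLOR_RGB2HSV);H,S=hsv[...,0].astype(int),hsv[...,1]
m=((H>45)&(H<85)&(S>90)).astype(np.uint8);k,l,st,c=cv2.connectedComponentsWithStats(m)
j=min(range(1,k),key=lambda a:np.hypot(*(c[a]-[300,140]))+(1e3 if st[a,4]<80 else 0))
p=W[l==j];print(c[j],st[j],np.nanpercentile(p,[2,50,98],0).round(4).tolist())
q=p[p[:,2]>np.nanmedian(p[:,2])-.003];print(cv2.minEnclosingCircle((q[:,:2]*1000).astype(np.float32)),cv2.minAreaRect((q[:,:2]*1000).astype(np.float32)),np.nanmedian(q[:,2]))
s=manip.state();print(s["tcp_pos"],s["opening"])
```

```text
[299.06368564 146.9200542 ] [ 278  125   43   45 1476] [[0.5292, 0.3461, 0.117], [0.5436, 0.3612, 0.1272], [0.5587, 0.3754, 0.1288]]
((543.5275268554688, 360.37188720703125), 15.840278625488281) ((543.7337646484375, 360.2388916015625), (30.75307273864746, 30.980789184570312), 4.271167278289795) 0.1273412030869824
[0.53370123 0.29506594 0.20907113] 0.01991066290306208
```

Request:
send_rows([
  [0,0,0,0.005,0.035,0,0],
  [0,0,0,0.005,0.03,0,0],
  [0,0,0,0,0,-0.03,0],
  [0,0,0,0,0,-0.02,0],
  [0,0,0,0,0,-0.01,0],
  [0,0,0,0,0,-0.006,0],
  [0,0,0,0,0,-0.004,0],
  [0,0,0,0,0,-0.003,0],
  [0,0,0,0,0,0,0],
  [0,0,0,0,0,0,0],
])

```text
t: 37.4
tcp_pos: [0.543, 0.3579, 0.1383]
eef_rot: [0.001, 0.678, 0.735, 0.001]
wrist_force: [-7.0, -7.0, 17.4]
opening: 0.0002
gripper_force: 8.7
```

Request:
send_rows([
  [0,0,0,0,0,-0.002,0],
  [0,0,0,0,0,0,0],
  [0,0,0,0,0,0,0],
  [0,0,0,0,0,0.01,0],
  [0,0,0,0,0,0.04,0],
  [0,0,0,0,0,0.05,0],
  [0,0,0,0,-0.03,0.02,0],
  [0,0,0,0,-0.03,0,0],
  [0,0,0,0,0,0,0],
  [0,0,0,0,0,0,0],
])

```text
t: 38.65
tcp_pos: [0.5425, 0.2988, 0.2537]
eef_rot: [-0.0, 0.678, 0.735, 0.0]
wrist_force: [-0.9, -0.3, -0.3]
opening: 0.0005
gripper_force: 0.0
```

```bash
python3 look.py side:s9.png scene|grep -v "ctr \[-"; python3 fin.py | head -1
```

```text
38.65 [0.5425 0.2988 0.2537] 0.00045489819383810233
side px [320. 322.] n 65 ztop 0.0545 ctr [ 570.  -229.9] size [10.3 33.5] yaw 5.3
side px [287. 335.] n 57 ztop 0.0553 ctr [ 494.8 -237.6] size [ 9.5 33.1] yaw 1.5
side px [344. 360.] n 75 ztop 0.0551 ctr [ 578.5 -326.6] size [ 9.9 32.2] yaw 3.0
side px [262. 365.] n 75 ztop 0.0552 ctr [ 425.8 -285.2] size [10.  34.8] yaw 7.1
side px [308. 373.] n 79 ztop 0.0552 ctr [ 503.  -329.2] size [10.4 32.4] yaw 5.1
scene px [136. 257.] n 41 ztop 0.0562 ctr [ 427.3 -286.4] size [15. 31.] yaw 0.9
scene px [169. 261.] n 40 ztop 0.0556 ctr [ 497.  -239.6] size [10.8 31.5] yaw 3.1
scene px [192. 275.] n 40 ztop 0.0562 ctr [ 572.4 -231. ] size [10.4 34.1] yaw 10.5
scene px [139. 282.] n 42 ztop 0.0556 ctr [ 506.1 -329.2] size [12.3 30.7] yaw 4.3
scene px [160. 298.] n 49 ztop 0.0553 ctr [ 581.2 -327.9] size [11.7 32.5] yaw 3.9
fin 279 [[0.4858246270109383, 0.24672715577960075, 0.06111817263104064], [0.4922771126950348, 0.2633583240492826, 0.06825881899450853], [0.4978815352693834, 0.27770521398798687, 0.0698414636340178]] 0.06825881899450853 ((492.1539306640625, 262.24981689453125), (12.16383171081543, 32.273616790771484), 7.578668594360352)
```

View pics/s9.png

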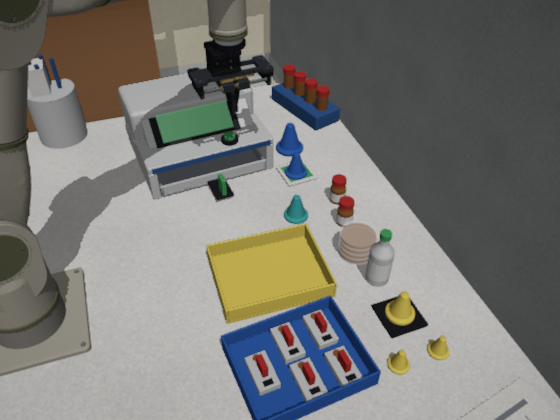

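The tray is shut and empty, with the fin at (222,186). All five cassettes are flat in the blue tote, the cones and bystanders are where they stood, and the button has been pressed. Handing in.

```bash
python3 -c "
from workcell import manip
print(manip.close_job())"
```

```text
the job is handed in; nothing more can be done
None
```

The job is handed in at about 39 s: all five cassettes lie flat and apart in the blue tote, the empty tray is fully home, and the green button was pressed to its stop; the hand-in returned no verdict.

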